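Let a tube out of the lever dispenser and ease its lid shut

ROBOT

A 6-joint arm with a two-finger parallel gripper is mounted at the origin on a cart in front of the work surface, level with it; the furniture and walls round the work are solid. World frame = base frame: x ahead of the robot, y to its left, z up, the work surface at z = 0. Lengths are in mm, angles in rad, forces in N, time in s.
With the tool pointing down it reaches from about 250 to 800 mm from the base axis. Payload 3.9 kg.
Tool frame: the origin (TCP) lies between the finger pads; the fingertips stand arm.finger_overhang ahead of it and the grasp point (between the pads) lies 2 mm behind it (arm.finger_overhang is the distance from the TCP to the fingertips, in mm); z points along the fingers, y is the line along which they close (so a half turn about z gives the same grasp; the last joint's range is limited). The gripper opens to 85 mm and grips with 20 to 120 N. Pads are 22 mm wide; open, the fingers measure 114 mm over their backs; the gripper's body (76 mm by 85 mm) begins 54 mm behind the grasp point. The pads swing forward as they close: fully open they stand 13 mm farther back than shut.
Start: joints at [-1.347, 0.26, -0.138, 1.173, 0, 1.571], TCP at [116.513, -511.898, 248.304] pointing down, gripper open.
Joint ranges: [-2.78, 2.78], [-0.83, 1.72], [-1.28, 1.37], [-1.9, 2.12], [-1.57, 1.48], [-3.14, 3.14]. Speed limits (rad/s): [2.57, 2.57, 3.14, 3.14, 3.14, 3.14].

INTERFACE

Orientations are given as a unit quaternion [w, x, y, z].
In Python, from workcell import arm gives the robot as it stands. Calls block until the motion is done:
- arm.move_to(position, orientation): joint-space move of the TCP to a pose.
- arm.servo_line(position, rotation=None, speed=150, guard=None): straight line of the TCP; rotation=None keeps the orientation; speed is the mean speed in mm/s. With guard (N) it stops when the force on the tool has changed by that much, and returns True; else False.
- arm.set_joints(angles): joint-space move.
- arm.grip(opening, newtons=None): opening from 0.0 (shut) to 1.0 (fully open); newtons is the grip in N (None keeps the last); returns when the fingers have stopped.
- arm.sleep(seconds).
- arm.inverse_kinematics(position, orientation): joint angles nearest the present ones, or None.
- arm.get_state(): the state.
- arm.capture(name): name is "side" or "top"; returns the picture (384x512x3 uint8, blue, green, red); there is no depth.
- arm.camera_info(name): a dict with "fx", "fy", "cx", "cy" (pixels), "R" (3x3) and "t" (3): a world point X has camera coordinates R X + t. Camera axes: x right, y down, z forward; pixel columns grow to the right and rows downward; lengths in mm; the calibration is good to about 2 mm. A picture is of the moment at which its call begins. camera_info takes no time and is no camera call.
A pose or a line that the arm cannot do raises arm.MotionError and nothing moves.
- arm.finish_job(): hands the job in; it is judged then, once.
The state is a dict: "clock": time; "joint_positions": joint angles; "joint_vel": joint speeds; "tau": joint torques, N m; "tcp_pos": TCP position; "tool_rot": TCP orientation; "contact_force": force on the tool from outside, world axes, zero at the start; "torque": the same for the moment, N m; "gripper_width": opening from 0.0 (shut) to 1.0 (fully open); "grasp_force": force on a finger pad.
Only numpy, scipy, OpenCV 4.12 (cv2) and the standard library are available. Lean on these libraries where they do the work, as an engineer would, in place of code of your own. Each camera call takes 0.05 s, during which the arm holds its last target. There are 200 camera calls.

TASK

Let the tube out of the dispenser: press the red lever pad all the way down so that the orange lid opens wide and keep it down until the tube has rolled out into the tray. Then let the lever come up slowly under your fingertips so that the lid goes fully shut without slamming, and take the hand away. Use the lever only: do not touch the lid or the tube, grasp nothing, and leave the beaker, the roll of film and the marker where they are.

Things in the scene. Friction and masses are not known exactly. Their poses are not given: they have to be found in the camera images.
- dispenser: fixed white tube dispenser, 243 deep (x), 138 wide (y), 132 mm high; blue linkage housing on its -y side (out to y = -108, 136 mm high). Origin on the worktop; its -x is the front (to the robot), z up. Mouth at x = -55; before it the open tray, to the lip at x = -183 (45 mm high; side walls 60 mm). The floor slopes 19 degrees down to the lip
- lever_pad (a point): centre of the top face of the red pad (44 long, 34 wide, 8 mm thick) at the end of the lever, 150 mm out from the axle, top face 4 mm above the line axle to pad. That line points to the dispenser's -x, at rest 0.35 rad above level (pad top 165 mm above the worktop), pressed 0.40 rad below level (pad top 55 mm). Nothing stands under it
- lever (a joint): lever angle: 0 at rest (up), grows as the pad is pressed, stop at 0.75 rad. Axle along the dispenser's y at x = -20, z = 110 mm; the lever stands at y = -150 mm. A spring returns it: about 2.5 N on the pad at the start of the stroke, 4.5 N at the end; let go, it flies back and the lid slams
- lid (a joint): angle of the lid, 1.6 times the lever angle through the linkage: 0 shut (hanging upright over the mouth), 1.2 rad wide open; moves only with the lever
- lid_edge (a point): middle of the free lower edge of the orange lid (116 mm wide, 64 mm from hinge to edge). The hinge lies along the dispenser's y at x = -55, z = 122 mm; the edge swings forward and up as the lid opens, to about x = -115 mm
- tray (a point): point on the tray's floor in the middle of its width, 160 mm in front of the dispenser's origin (x = -160 mm in its frame), where the tube comes to rest against the lip
- tube: capped conical sample tube, 34 mm diameter, 116 mm long, green cap, lying across the chute behind the lid, resting against it; chute open on top. Origin at the tip of the cone, own z along its length to the cap. It rolls into the tray by itself within about 1 s of the lid opening, then lying across the tray, against the lip, origin at about x = -163 mm in the dispenser's frame
- beaker: glass beaker, 78 mm wide, 83 mm high, standing; origin at the centre of its underside; leave alone
- film: roll of sealing film standing on end, white, 36 mm diameter, 104 mm high; origin at the centre of its underside; leave alone
- marker: white marker with black cap, 135 mm long, 17 mm thick, lying on the worktop; origin beneath its middle; leave alone
There are look-alikes about, which are no part of the job. Leave any black look-alike of the tube alone.

How it is judged:
By the outcome, as a careful person would: the job done as asked, in the order asked, and still so for the second after the job is handed in, with the robot touching nothing.
It also fails if it takes over 40 s, if anything falls off the work surface, if the arm or the gripper's body presses on something with over 40 N, if the wrist force passes 120 N, or if a joint passes its speed limit or range.

## Working session

There is one attempt and no reset: what is moved stays moved. The work goes in short steps, each a Python script; the robot and the scene stay as the last script left them, time stands still between calls to the robot, and variables do not carry over. Pictures are saved under pics/ and viewed, at most 10 in all, crops included, and the job is handed in when it is done.

```bash
mkdir -p pics; python3 - <<'E'
from workcell import arm
import cv2
for n in("side","top"):
    cv2.imwrite(f"pics/{n}0.png",cv2.resize(arm.capture(n),(800,600),interpolation=cv2.INTER_CUBIC))
    print(arm.camera_info(n))
print(arm.get_state(),arm.finger_overhang)
E
```

```text
{'fx': 378.79015663585574, 'fy': 378.79015663585574, 'cx': 261.1287075602214, 'cy': 188.1900959185032, 'R': array([[-0.84326325, -0.53735462, -0.01253364],
       [-0.35935823,  0.58096994, -0.73029829],
       [ 0.39971083, -0.61132965, -0.6830134 ]]), 't': array([456.62734287, 288.46065796, 947.21784375])}
{'fx': 366.47661598048023, 'fy': 366.47661598048023, 'cx': 250.35225636307766, 'cy': 192.14505520590114, 'R': array([[-0.00565192, -0.99997949, -0.00301337],
       [-0.99158781,  0.00599412, -0.12929692],
       [ 0.12931233,  0.00225725, -0.99160134]]), 't': array([-27.08284593, 560.91455224, 947.10198865])}
{'clock': 0.1, 'joint_positions': array([-1.34701888e+00,  2.60622863e-01, -1.39251099e-01,  1.17269710e+00,
       -1.98335336e-05,  1.57077678e+00]), 'joint_vel': array([ 1.28666053e-03, -1.54434181e-03,  3.53250354e-03,  4.02357736e-05,
        1.97969604e-04, -1.21116582e-03]), 'tau': array([-2.42509332e-04, -4.06507730e+01,  2.54527491e+01,  1.00554244e-02,
       -1.25277649e-05, -5.63710316e-06]), 'tcp_pos': array([ 116.36909413, -511.33929398,  247.54155473]), 'tool_rot': array([-8.80714163e-04,  9.93745501e-01,  1.11665086e-01, -1.08925708e-04]), 'contact_force': array([ 0.37884208, -0.60438105,  0.16213462]), 'torque': array([-0.04253684, -0.01453719,  0.00680496]), 'grasp_force': 0.0, 'gripper_width': 1.0033589225343809} 17.0
```

View pics/side0.png

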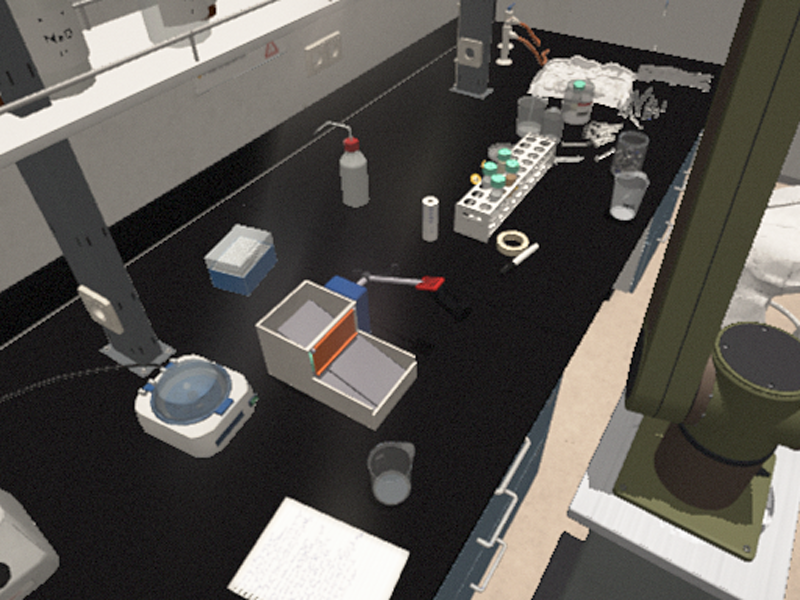

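View pics/top0.png

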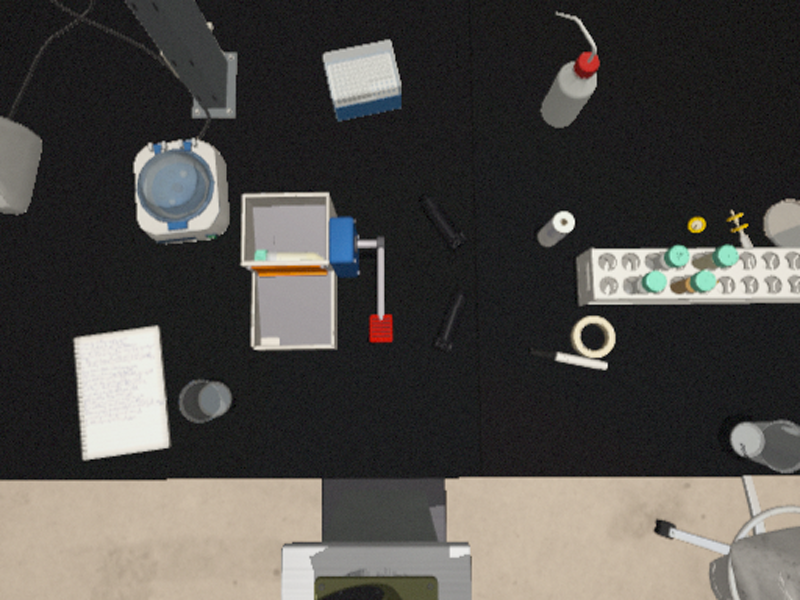

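The side view shows the dispenser with its orange lid at (335,345), the blue housing at (348,300) and the red pad at (430,284). The top view shows the red pad at (381,328), the lever running up to about (380,242), and the green tube cap at (261,256). The two black tube look-alikes are at (443,222) and (450,322). There is only one red pad with a lever; the squeeze bottle's red cap at (587,65) is not it. Next I measure the pad and the dispenser's yaw.

```bash
cat > h.py <<'E'
from workcell import arm
import cv2, numpy as np
def onplane(n,uv,z):
    c=arm.camera_info(n); d=c["R"].T@np.array([(uv[0]-c["cx"])/c["fx"],(uv[1]-c["cy"])/c["fy"],1]); o=-c["R"].T@c["t"]
    return o+d*(z-o[2])/d[2]
def redpad(n,box):
    im=arm.capture(n).astype(int); x0,y0,x1,y1=box
    m=(im[...,2]>110)&(im[...,1]<70)&(im[...,0]<70); k=np.zeros_like(m); k[y0:y1,x0:x1]=1; m&=k
    v,u=np.nonzero(m); return im,m,(u.mean(),v.mean()),(u.min(),v.min(),u.max(),v.max())
E
python3 - <<'E'
from h import *
for n,b in(("top",(225,190,265,230)),("side",(255,165,300,200))):
    im,m,c,e=redpad(n,b); print(n,m.sum(),c,e,onplane(n,c,165).round(1))
s=1.5625
for name,u,v,z in(("backL",243,194,132),("backR",329,193,132),("lipL",254,349,55),("lipR",336,347,55),("axle end",380,242,110),("housing front",357,275,136)):
    print(name,onplane("top",(u/s,v/s),z).round(1))
a=cv2.resize(arm.capture("top")[115:235,145:270],None,fx=4,fy=4,interpolation=cv2.INTER_CUBIC)
cv2.imwrite("pics/crop.png",a)
E
```

```text
top 238 (np.float64(243.53361344537817), np.float64(209.9327731092437)) (np.int64(237), np.int64(201), np.int64(250), np.int64(218)) [502.5 -14.6 165. ]
side 105 (np.float64(275.0952380952381), np.float64(180.9142857142857)) (np.int64(266), np.int64(177), np.int64(283), np.int64(185)) [501.8 -13.2 165. ]
backL [719.9 203.9 132. ]
backR [720.6  67.2 132. ]
lipL [477.7 198.8  55. ]
lipR [480.2  62.   55. ]
axle end [645.7 -13.1 110. ]
housing front [587.5  22.2 136. ]
```

View pics/crop.png

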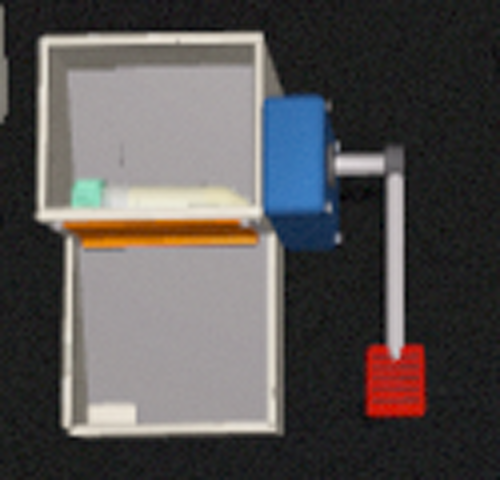

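Both views put the pad at about (502, -14, 165), and it agrees with the lip and axle (lip 479, origin x ≈ 662, yaw ≈ 0.02). I'll shut the fingers, go above the pad and check that the whole arc is reachable.

```bash
cat >> h.py <<'E'
from scipy.spatial.transform import Rotation
AX=np.array([642.,-14.,110.])
def pose(th,gap=0.):
    f=.35-th; c,s=np.cos(f),np.sin(f); n=np.array([s,0,c])
    p=AX+150*np.array([-c,0,s])+(4+gap+arm.finger_overhang)*n
    q=Rotation.from_matrix(np.array([[c,0,-s],[0,-1,0],[-s,0,-c]])).as_quat()
    return p,q[[3,0,1,2]]
E
python3 - <<'E'
from h import *
for th in(0,.25,.5,.78): print(arm.inverse_kinematics(*pose(th,0)))
print(arm.inverse_kinematics(*pose(0,60)))
arm.grip(0.0); print(arm.finger_overhang)
arm.move_to(*pose(0,60))
arm.servo_line(pose(0,15)[0],speed=60)
s=arm.get_state(); print(s["clock"],s["tcp_pos"],pose(0,15)[0],s["contact_force"],s["gripper_width"])
a=arm.capture("side")[110:240,190:360]; b=arm.capture("top")[115:245,160:330]
cv2.imwrite("pics/near.png",cv2.resize(np.vstack([a,b]),None,fx=2.3,fy=2.3,interpolation=cv2.INTER_CUBIC))
E
```

```text
[-0.0228595   0.52683158  0.03516157  1.42904215 -0.00783787  3.12011862]
[-2.66534808e-02  3.46595071e-01 -2.98589446e-01  1.02557653e+00
 -2.66059615e-03  3.11507227e+00]
[-0.03143572  0.21772143 -0.61321817  0.58992973  0.00469694  3.1105097 ]
[-0.03777673  0.18102171 -0.95257502  0.00746997  0.01574492  3.10725207]
[-0.02211665  0.53696154  0.20238298  1.58613899 -0.00758321  3.12081648]
17.0
4.225 [513.72446112 -13.98358349 195.52310615] [513.43841414 -14.         195.25208878] [ 0.66153157 -0.90421923  0.1016701 ] 0.00022827821433819438
```

View pics/near.png

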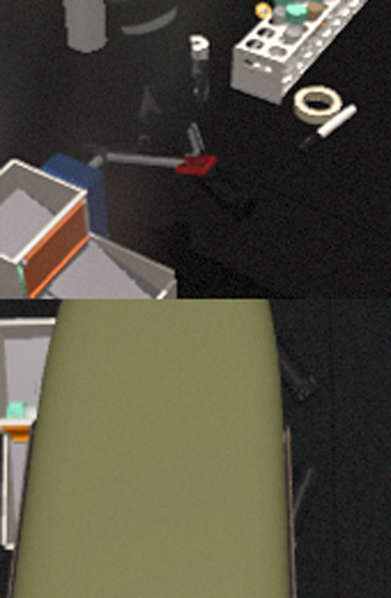

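The side crop shows the dark closed fingertips at (195,135), just above the middle of the red pad at (197,165). The wrist is close to its range limit of 3.14, so I'll give it a half turn and then feel for the pad.

```bash
sed -i 's/\[\[c,0,-s\],\[0,-1,0\],\[-s,0,-c\]\]/[[-c,0,-s],[0,1,0],[s,0,-c]]/' h.py
python3 - <<'E'
from h import *
j=arm.get_state()["joint_positions"].copy(); j[5]-=np.pi; arm.set_joints(j)
s=arm.get_state(); print(s["tool_rot"],pose(0)[1], s["joint_positions"])
hit=arm.servo_line(pose(0,-12)[0],rotation=pose(0)[1],speed=12,guard=1.8)
t=arm.get_state(); n=np.array([np.sin(.35),0,np.cos(.35)])
print(hit,t["clock"],t["tcp_pos"],"gap",(t["tcp_pos"]-pose(0)[0])@n,s["contact_force"],t["contact_force"])
im,m,c,e=redpad("side",(240,150,310,230)); print(m.sum(),c,e)
E
```

```text
[-1.73618819e-01  9.08628573e-05  9.84812925e-01 -1.92478536e-05] [-0.17410814  0.          0.98472654  0.        ] [-0.0226432   0.52750807  0.07569714  1.46790911 -0.00774894 -0.02109289]
True 8.2667 [508.48777014 -13.99044483 181.38876843] gap 0.2796101771107414 [ 0.04079383 -1.31203696 -0.79800388] [-0.09013033  0.86254848  2.10864758]
33 (np.float64(276.3333333333333), np.float64(182.36363636363637)) (np.int64(267), np.int64(179), np.int64(283), np.int64(185))
```

Contact came at 0.3 mm from the model, so I press along the arc.

```bash
python3 - <<'E'
from h import *
for th in np.arange(.075,.76,.075):
    p,q=pose(th); h=arm.servo_line(p,rotation=q,speed=50,guard=25)
    s=arm.get_state(); print(round(th,3),h,round(s["clock"],2),s["contact_force"].round(1),(s["tcp_pos"]-p).round(1))
    if h: break
p,q=pose(.785); print(arm.servo_line(p,rotation=q,speed=15,guard=12))
s=arm.get_state(); print(s["clock"],s["contact_force"],s["tcp_pos"]-p)
arm.sleep(1.3)
s=arm.get_state(); print(s["clock"],s["contact_force"])
a=arm.capture("side")[110:290,150:330]; b=arm.capture("top")[115:245,130:310]
cv2.imwrite("pics/down.png",cv2.resize(np.vstack([a,b]),None,fx=1.9,fy=1.9,interpolation=cv2.INTER_CUBIC))
E
```

```text
0.075 False 8.69 [-0.6 -0.3  1.9] [-0.5  0.   0.5]
0.15 False 9.07 [-0.7 -0.2  2.4] [-0.3  0.   0.3]
0.225 False 9.44 [-0.8 -0.4  2.7] [-0.2 -0.   0.3]
0.3 False 9.82 [-0.3 -0.5  0.6] [-0.1  0.   0.1]
0.375 False 10.19 [ 0.2 -0.3  0.5] [-0.1  0.   0.1]
0.45 False 10.57 [-2.8  0.1  4.2] [-0.3  0.   0.2]
0.525 False 10.94 [-1.4 -0.3  3.2] [-0.4 -0.   0.1]
0.6 False 11.32 [-2.6  0.8  3.9] [-0.3  0.   0.1]
0.675 False 11.69 [-2.6  1.1  3.4] [-0.3  0.   0. ]
0.75 False 12.07 [-2.8 -0.3  3.9] [-0.2  0.  -0. ]
True
12.3583 [-8.08894498 -0.51198678 16.65437856] [-1.0382472   0.02153156  2.74673155]
13.6583 [-7.50829195 -0.99777805 13.31663697]
```

View pics/down.png

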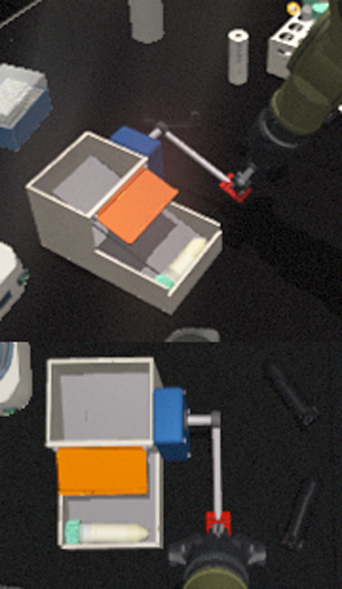

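The lid is wide open and the tube lies in the tray against the lip: side (185,258), top (105,532). The lever is on its stop. Now the slow release along the same arc.

```bash
python3 - <<'E'
from h import *
for th,v in [(.70,15),(.6,25),(.5,25),(.4,25),(.3,25),(.2,22),(.12,18),(.06,12),(.02,8),(-.005,6)]:
    p,q=pose(th); arm.servo_line(p,rotation=q,speed=v)
    s=arm.get_state(); print(th,round(s["clock"],2),s["contact_force"].round(1),(s["tcp_pos"]-p).round(1))
arm.servo_line(pose(0,4)[0],rotation=pose(0)[1],speed=6)
s=arm.get_state(); print(s["clock"],s["contact_force"].round(1))
arm.servo_line(pose(0,70)[0],speed=60)
arm.servo_line(np.array([400,-60,300]),speed=150)
s=arm.get_state(); print(s["clock"],s["contact_force"].round(1))
im,m,c,e=redpad("side",(240,150,310,230)); print(m.sum(),c,e)
a=im[110:290,150:330]; b=arm.capture("top")[115:245,130:310]
cv2.imwrite("pics/end.png",cv2.resize(np.vstack([a,b]).astype(np.uint8),None,fx=1.9,fy=1.9,interpolation=cv2.INTER_CUBIC))
E
```

```text
0.7 14.64 [-2.8 -0.1  3.4] [-0.  -0.  -0.1]
0.6 15.4 [-1.7 -1.   3.5] [ 0.4 -0.   0.1]
0.5 16.16 [-0.4 -0.4  2.7] [ 0.4 -0.1  0. ]
0.4 16.92 [1.1 0.1 3.8] [ 0.4 -0.  -0. ]
0.3 17.68 [ 0.4 -1.7  2.8] [ 0.2  0.  -0.1]
0.2 18.52 [ 1.7 -0.1  2.4] [-0.   0.  -0.1]
0.12 19.34 [ 1.6 -0.2  2.5] [-0.1  0.  -0.1]
0.06 20.25 [-0.   0.3  2.6] [-0.2  0.  -0.1]
0.02 21.16 [-0.4  1.4  2.7] [-0.2  0.  -0.1]
-0.005 21.94 [-0.8  0.7  1.9] [ 0.1 -0.1 -0. ]
22.6333 [ 0.6  0.4 -0.2]
25.0333 [ 0.8 -0.3  0.5]
27 (np.float64(276.74074074074076), np.float64(182.22222222222223)) (np.int64(269), np.int64(178), np.int64(283), np.int64(184))
```

View pics/end.png

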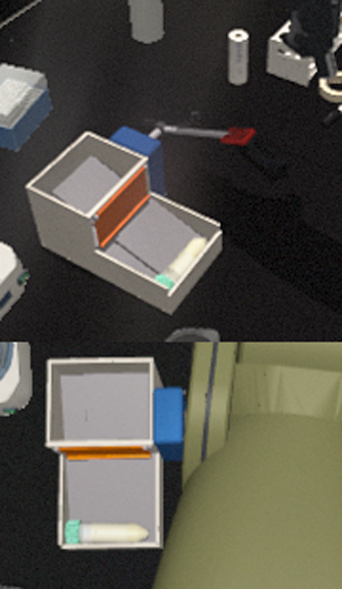

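The lid is shut (side (122,205)), the pad is back at its rest position (238,136), the tube is in the tray (183,262) and the hand is clear.

```bash
python3 -c "
from workcell import arm
print(arm.finish_job())"
```

```text
the job is handed in; nothing more can be done
None
```

The job is done and handed in at about 25 s: the tube rolled out and lies in the tray, the lid was let down slowly until it was fully shut, and the hand is clear of everything.

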